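# Isolate the dosing canister and take off its push-and-turn cap

## Task

Get the leaning dosing canister ready for refilling: first shut its red lever valve by turning the handle clockwise as far as it goes, then press the child-resistant cap down hard, turn it anticlockwise while pressed, without wrenching it against its lock, and lift it off. Set the cap down in the steel tray with its red wing up, without dropping it, and leave the valve shut and everything else where it stands.

Things in the scene. Friction and masses are not known exactly. Their poses are not given: they have to be found in the camera images.
- unit: Fixed dosing unit on a grey plate 220 x 300 x 8 mm. Origin on the bench, z up, x away from the robot at yaw 0. The plate spans x -90..130, y -130..170 mm. A white canister, 90 mm diameter, leans 30 degrees, mouth towards -x, its axis in the plane y = -70. A copper pipe (22 mm, top at z 71 mm) runs along y at x = 60 mm to the brass valve at y = 120.
- neck (a point): Where the centre of the cap's lower rim sits when the cap is on: (9, -70, 159) mm in the unit's frame. The canister's axis through it points up and back to the robot's side: direction (-0.5, 0, 0.866) in the unit's frame. The neck stands about 20 mm up into the cap.
- cap: Loose black push-and-turn cap, 64 mm diameter, 52 mm tall, about 120 g, with a red straight wing on top. Origin: centre of its lower rim; z along its axis out of its top, x along the wing. Its flat round deck is at z = 26 mm. It starts locked on the leaning canister, the wing 30 degrees clockwise (seen along the axis onto the cap) of the plane in which the canister leans.
- spring_disc (a joint): Push of the cap along its axis, m: 0 locked and not pushed, 0.010 solid stop, -0.004 cap free or off. The spring gives 9 N at 0 and 0.9 N more per mm. Pushed under about 6 mm the cap turns only some 5 degrees to a hard tooth; held pushed 7 to 9 mm (15 to 17 N) it turns anticlockwise, and from 60 to 115 degrees of turn it is free to lift.
- valve_handle (a joint): Angle of the red lever handle, rad, growing clockwise seen from above: 0 open (along the pipe, pointing to the unit's -y, towards the canister), 1.571 fully shut at its stop (across the pipe, pointing to the unit's -x). Starts at 0 to 0.35, stays where left, takes about 0.25 N m to turn.
- valve_pivot (a point): On the vertical axis of the valve handle at its mid height: (60, 120, 102) mm in the unit's frame. The handle is a bar 16 mm wide and 14 mm tall (95 to 109 mm above the bench), reaching 105 mm from the axis, with 24 mm of air between it and the pipe below; it can be pushed with closed fingers or pinched from above.
- handle_tip (a point): The free end of the valve handle, mid height, 105 mm from valve_pivot.
- tray: Fixed open steel tray 150 x 150 mm, 22 mm high, walls and floor 4 mm thick. Origin: centre of its underside on the bench, z up. It stands on the left or on the right of the unit.
- carton: Loose cardboard carton 130 x 130 x 90 mm, a bystander on the other side from the tray. Origin: centre of its underside.
- spare_bottle: Loose full bottle, 72 mm diameter, 190 mm tall, a bystander. Origin: centre of its underside.
- wrench: Loose steel wrench about 190 mm long lying flat to the right of the unit, beyond the place on that side, a bystander. Its x runs along its length.
- wing (a point): Centre of the cap's red wing, on the cap's axis, 39 mm above its lower rim. The wing is 60 mm long, 14 mm thick and 26 mm tall, standing on the deck: pinch it across its thickness with the fingertips on or just above the deck. The cap lifts straight off along its leaning axis once unlocked; raise it 30 mm or more to clear the neck.
Mind the look-alikes: they are no part of the job. What is meant by the cap is not orange, and is the smaller of those in its own colour.

How it is judged:
By the outcome, as a careful person would: the job done as asked, in the order asked, and still so for the second after the job is handed in, with the robot touching nothing.
It also fails if it takes over 64 s, if anything falls off the work surface, if the arm or the gripper's body presses on something with over 40 N, if the wrist force passes 120 N, or if a joint passes its speed limit or range.

## Robot

A 6-joint arm with a two-finger parallel gripper is mounted at the origin on the work surface. World frame = base frame: x ahead of the robot, y to its left, z up, the work surface at z = 0. Lengths are in m, angles in rad, forces in N, time in s.
With the tool pointing down it reaches from about 0.375 to 0.925 m from the base axis. Payload 5.7 kg.
Tool frame: the origin (TCP) lies on the front face of the gripper's body, between the roots of the fingers; the fingertips stand r.nose_length ahead of it and the grasp point (between the pads) lies 54 mm ahead of it (r.nose_length is the distance from the TCP to the fingertips, in m); z points along the fingers, y is the line along which they close (so a half turn about z gives the same grasp; the last joint's range is limited). The gripper opens to 85 mm and grips with 20 to 120 N. Pads are 22 mm wide; open, the fingers measure 114 mm over their backs; the gripper's body (76 mm by 85 mm) begins 54 mm behind the grasp point. The pads swing forward as they close: fully open they stand 13 mm farther back than shut.
Start: joints at [1.068, 0.359, 1.51, -0, 1.272, -0.115], TCP at [0.227, 0.555, 0.304] pointing down, gripper open.
Joint ranges: [-2.97, 2.97], [-1.01, 2.36], [0.21, 2.38], [-0.96, 4.11], [0.2, 2.71], [-2.98, 2.98]. Speed limits (rad/s): [2.39, 2.39, 3.14, 3.14, 3.14, 3.14].

## Interface

Orientations are given as a rotation vector (axis times angle).
In Python, from station import r gives the robot as it stands.
- The arm moves only by the tool move_arm, never from a script. Its argument "series" is a list of rows, each a list of 7 numbers: the shift along the tool's x, y, z as a fraction of full scale, then the turn, a rotation vector about the tool's x, y, z as a fraction of full scale, then the opening, from 0 (shut) to 1 (fully open). A call has 1 to 10 rows; each row is the pose to reach, as a shift and turn from the pose commanded when the call began, along the tool's axes at that moment, turning the shorter way round; what a row does not reach only later rows make up. Full scale, the value 1, is 200 mm for a shift and 360 degrees for a turn. A row lasts 1/8 s, in which the tool goes at most 62.5 mm and 10.7 degrees, less where a joint would pass 70% of its speed; a pose out of reach is approached as far as the arm can. A call with a number of a shift or a turn outside -1 to 1 is refused whole. A call with a gripper value outside its range is refused whole. The fingers move at their own pace and stop on an object; "grip_force" is the grip in N (left out, the last holds). Time passes only in rows, so rows that repeat a pose let the fingers close. It gives the time, the measured TCP pose, the force, the opening and the grip force at its end, in the units of the state.
- r.sense(): the state, without advancing time (a new reading comes with each control period).
- r.camera(name): name is "side" or "top" or "wrist"; returns a dict with "color" (420x560x3 uint8, red, green, blue), "depth" (420x560 float32, m along the optical axis (not along the pixel's ray), 0 where there is no reading), "fx", "fy", "cx", "cy" (pixels), "distortion" ([k1, k2, p1, p2, k3] as OpenCV has them; the pictures are not rectified), "position" and "attitude" of the camera in the world; the wrist camera has in their place "tool_from_camera" (4x4, takes a point from camera to tool coordinates, whose origin is the TCP and whose axes are the flange's). Camera axes: x right, y down, z forward; pixel columns grow to the right and rows downward; lengths in m; the calibration is good to about 2 mm. A picture is of the moment at which its call begins: read the wrist's pose just before it.
- r.hand_in(): hands the job in; it is judged then, once.
The state is a dict: "clock": time; "joint_pos": joint angles; "dq": joint speeds; "tau": joint torques, N m; "position": TCP position; "orientation": TCP orientation; "wrist_force": force on the tool from outside, world axes, zero at the start; "ft_torque": the same for the moment, N m; "gripper_width": finger opening in m; "finger_force": force on a finger pad.
Only numpy, scipy, OpenCV 4.12 (cv2) and the standard library are available. Lean on these libraries where they do the work, as an engineer would, in place of code of your own. Each camera call takes 0.05 s, during which the arm holds its last target. There are 200 camera calls.

## Working session

There is one attempt and no reset: what is moved stays moved. The work goes in short steps, Python scripts to look and compute and a tool call to move; the robot and the scene stay as the last step left them, time stands still between calls to the robot, and variables do not carry over. Pictures are saved under pics/ and viewed, at most 10 in all, crops included, and the job is handed in when it is done.

Besides the shell and the picture viewer there is one more tool, called after "Request:" as name(argument=value, ...) on one line, values as JSON. move_arm: Moves the arm, as the interface text tells. Its arguments: {"type":"object","properties":{"series":{"type":"array"},"grip_force":{"type":"number"}},"required":["series"]}

```bash
mkdir -p pics; ls; python3 - <<'E'
from station import r
import cv2,numpy as np
s=r.sense();print(s, r.nose_length)
for n in("side","top"):
    c=r.camera(n);np.savez(f"pics/{n}0.npz",**c);cv2.imwrite(f"pics/{n}0.png",c["color"][:,:,::-1])
    print(n,c["fx"],c["cx"],c["cy"],c["distortion"],c["position"],c["attitude"])
E
```

```text
pics
{'clock': 0.0, 'joint_pos': array([ 1.06788837e+00,  3.59486389e-01,  1.51144625e+00,  1.39749252e-05,
        1.27249771e+00, -1.15080287e-01]), 'dq': array([ 1.74489418e-03, -1.10940601e-05, -2.02369473e-04,  1.31339539e-03,
        2.06062566e-04,  7.65277863e-05]), 'tau': array([ 1.78080695e-04, -5.27606106e+01, -2.78627247e+01,  1.49429184e-04,
        1.28108921e-02, -5.45188769e-06]), 'position': array([0.22663121, 0.55495523, 0.30305929]), 'orientation': array([-6.05283515e-01, -3.08214825e+00,  2.74305357e-03]), 'wrist_force': array([-0.10065001, -0.62133871, -0.3495773 ]), 'ft_torque': array([-0.01400971, -0.00809068,  0.03258091]), 'finger_force': 0.0, 'gripper_width': 0.0853289245562055} 0.0726
side 468.0424793596479 284.0222636843825 212.15885264402118 [-0.04558196  0.          0.          0.          0.        ] [ 0.09867915 -0.679329    0.72841028] [-2.09134868  0.70993513 -0.39085149]
top 432.58111309924624 282.16299516381866 206.99750704143688 [0.01364831 0.         0.         0.         0.        ] [0.46422605 0.01625785 1.27128731] [-2.13674648  2.153153   -0.16221879]
```

View pics/side0.png

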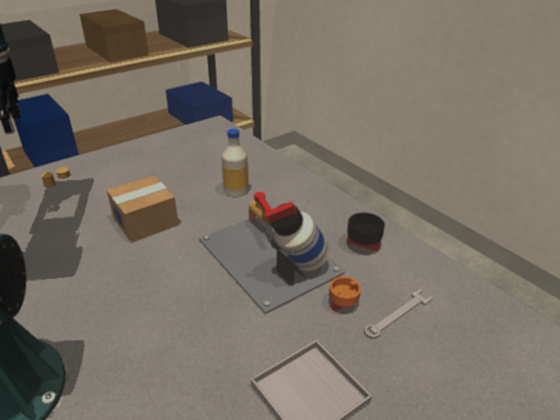

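View pics/top0.png

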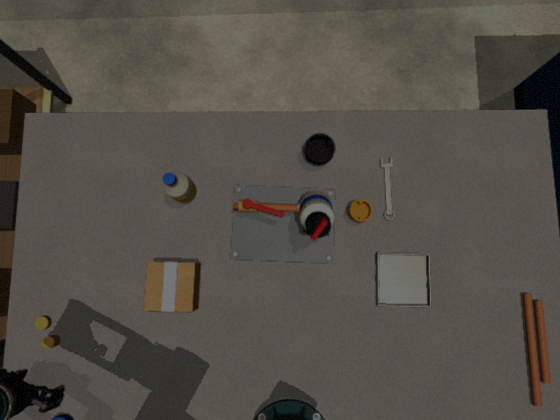

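The side view shows the leaning cap with its red wing near (285,215), the lever near (262,205) and the tray at (312,385). In the top view the plate spans (232..335, 185..262), the wing is near (319,229), the handle runs (247,205)→(284,213), and the tray is at (403,279).

```bash
cat > h.py <<'E'
import numpy as np,cv2
from scipy.spatial.transform import Rotation as R
def cam(c,T=None):
    if T is None: return R.from_rotvec(c["attitude"]).as_matrix(),np.array(c["position"])
    M=T@c["tool_from_camera"];return M[:3,:3],M[:3,3]
def rays(c,uv):
    K=np.array([[c["fx"],0,c["cx"]],[0,c["fy"],c["cy"]],[0,0,1.]])
    p=cv2.undistortPoints(np.array(uv,float).reshape(-1,1,2),K,np.array(c["distortion"],float)).reshape(-1,2)
    return np.c_[p,np.ones(len(p))]
def onplane(c,uv,z,T=None):
    A,t=cam(c,T);d=rays(c,uv)@A.T
    return t+d*((z-t[2])/d[:,2])[:,None]
def deproj(c,uv,T=None):
    A,t=cam(c,T);uv=np.array(uv).reshape(-1,2);z=c["depth"][uv[:,1],uv[:,0]]
    return (rays(c,uv)*z[:,None])@A.T+t
def project(c,P,T=None):
    A,t=cam(c,T);K=np.array([[c["fx"],0,c["cx"]],[0,c["fy"],c["cy"]],[0,0,1.]])
    q=(np.array(P,float).reshape(-1,3)-t)@A
    return cv2.projectPoints(q,np.zeros(3),np.zeros(3),K,np.array(c["distortion"],float))[0].reshape(-1,2)
def redmask(im):
    h=cv2.cvtColor(im,cv2.COLOR_RGB2HSV);H,S,V=cv2.split(h)
    return (((H<6)|(H>172))&(S>160)&(V>60)).astype(np.uint8)
def blobs(m,amin=30):
    n,l,st,ce=cv2.connectedComponentsWithStats(m)
    return [(l==i,st[i],ce[i]) for i in range(1,n) if st[i][4]>=amin]
def pose(s):
    T=np.eye(4);T[:3,:3]=R.from_rotvec(s["orientation"]).as_matrix();T[:3,3]=s["position"];return T
E
python3 - <<'E'
from h import *
c=dict(np.load("pics/top0.npz"));im=c["color"]
f=cv2.GaussianBlur(im,(5,5),0).astype(int)
print("bench",f[240,210],"plate",f[240,260],f[250,300])
d=(f[:,:,0]-f[:,:,2]);print(d[240,200:260:4],d[240,340:370:5])
b0,p0=np.median(d[225:255,205:222]),np.median(d[235:255,250:300])
m=(d<(b0+p0)/2).astype(np.uint8);m[:170]=0;m[280:]=0;m[:,:215]=0;m[:,350:]=0
m=cv2.morphologyEx(m,cv2.MORPH_OPEN,np.ones((5,5)))
bl=max(blobs(m),key=lambda b:b[1][4]);yx=np.argwhere(bl[0])[:,::-1]
P=onplane(c,yx,0.008);rect=cv2.minAreaRect((P[:,:2]*1000).astype(np.float32));print("plate",rect,cv2.boxPoints(rect))
for mm,st,ce in blobs(redmask(im),20):
    uv=np.argwhere(mm)[:,::-1];Q=deproj(c,uv);q=onplane(c,uv,0.109)
    print("red",st,ce,np.median(Q,0),cv2.minAreaRect((q[:,:2]*1000).astype(np.float32)))
# tray bright
v=f.sum(2);print(v[279,403],v[279,450])
m=(v>(v[279,403]+v[279,450])/2).astype(np.uint8);m[:240]=0;m[:,:360]=0;m[:,460:]=0;m[320:]=0
bl=max(blobs(m),key=lambda b:b[1][4]);P=onplane(c,np.argwhere(bl[0])[:,::-1],0.01);print("tray",cv2.minAreaRect((P[:,:2]*1000).astype(np.float32)))
E
```

```text
bench [90 85 79] plate [81 80 78] [83 82 80]
[11 10 12 11 11 10 10 11  5  3  3  2  3  2  2] [10 12 10 10 10 10]
plate ((577.678466796875, 13.6646728515625), (298.45391845703125, 170.1001739501953), 89.56820678710938) [[ 491.5062  -134.91711]
 [ 661.60156 -136.199  ]
 [ 663.8507   162.24646]
 [ 493.75537  163.52835]]
red [243 199  41  18 255] [261.87058824 207.92941176] [0.63660457 0.07059089 0.10831276] ((633.5137939453125, 66.40071868896484), (115.44313049316406, 25.070072174072266), 69.94986724853516)
red [311 218  17  22 133] [319.15037594 229.15789474] [ 0.56824579 -0.07733338  0.20587773] ((577.2168579101562, -86.12860870361328), (16.413068771362305, 64.11318969726562), 55.5047607421875)
330 252
tray ((442.8040771484375, -329.8813781738281), (132.03456115722656, 135.1417999267578), 87.59642791748047)
```

```bash
cat >> h.py <<'E'
def downR(yaw): # tool y at yaw, z down
    y=np.array([np.cos(yaw),np.sin(yaw),0]);z=np.array([0,0,-1.]);return np.c_[np.cross(y,z),y,z]
def row(s,p,Rm):
    T=pose(s);d=T[:3,:3].T@(np.array(p)-T[:3,3])/0.2
    w=R.from_matrix(T[:3,:3].T@Rm).as_rotvec()/(2*np.pi)
    return np.round(d,4).tolist()+np.round(w,4).tolist()
E
python3 - <<'E'
from h import *;from station import r
s=r.sense();v=row(s,[.55,.02,.43],downR(0.03));print(v)
E
```

```text
[-2.5081, -1.8661, -0.6317, -0.0003, 0.0001, 0.1835]
```

Request:
move_arm(series=[[0, 0, -0.4, 0, 0, 0, 0], [-0.4, -0.2, -0.63, 0, 0, 0, 0], [-0.84, -0.62, -0.63, 0, 0, 0, 0], [-0.84, -0.62, -0.63, 0, 0, 0, 0], [-0.84, -0.62, -0.63, 0, 0, 0, 0]], grip_force=30)

```text
clock: 0.72
position: [0.3363, 0.3747, 0.4303]
orientation: [0.608, 3.082, -0.001]
wrist_force: [0.6, 1.1, -0.2]
gripper_width: 0.0003
finger_force: 0.0
```

Request:
move_arm(series=[[-0.84, -0.62, 0, 0, 0, 0, 0], [-0.84, -0.62, 0, 0, 0, 0, 0], [-0.84, -0.62, 0, 0, 0, 0, 0], [-0.84, -0.62, 0, 0, 0, 0, 0]])

```text
clock: 1.23
position: [0.4454, 0.1959, 0.4295]
orientation: [-0.611, -3.082, 0.002]
wrist_force: [-1.0, 1.0, -1.1]
gripper_width: 0.0002
finger_force: 0.0
```

Request:
move_arm(series=[[-0.84, -0.62, 0, 0, 0, 0.18, 0], [-0.84, -0.62, 0, 0, 0, 0.18, 0], [-0.84, -0.62, 0, 0, 0, 0.18, 0], [-0.84, -0.62, 0, 0, 0, 0.18, 0], [-0.84, -0.62, 0, 0, 0, 0.18, 0], [-0.84, -0.62, 0, 0, 0, 0.18, 0], [-0.84, -0.62, 0, 0, 0, 0.18, 0]])

```text
clock: 2.1
position: [0.5526, 0.0204, 0.4294]
orientation: [-2.161, -2.279, 0.001]
wrist_force: [0.6, 0.2, 0.4]
gripper_width: 0.0
finger_force: 0.0
```

```bash
python3 - <<'E'
from h import *;from station import r
s=r.sense();print(s["clock"],s["position"],s["orientation"],s["joint_pos"],s["wrist_force"])
T=pose(s);c=r.camera("wrist");np.savez("pics/w1.npz",T=T,**c);cv2.imwrite("pics/w1.png",c["color"][:,:,::-1]);print(c["tool_from_camera"],c["fx"])
for mm,st,ce in blobs(redmask(c["color"]),60):
    uv=np.argwhere(mm)[:,::-1];Q=deproj(c,uv,T);print(st,ce,np.median(Q,0))
E
```

```text
2.1 [0.55260458 0.02037223 0.42942154] [-2.16106983e+00 -2.27912607e+00  1.08914107e-03] [-8.80446793e-02  2.01277421e-01  1.42422699e+00 -5.21349898e-05
  1.51713839e+00 -1.41205467e-01] [0.56372283 0.22035468 0.38057268]
[[ 2.03429723e-05 -9.48654997e-01 -3.16312655e-01  8.26794078e-02]
 [ 9.99999926e-01  1.40936470e-04 -3.58370472e-04 -1.95210628e-04]
 [ 3.84549928e-04 -3.16312624e-01  9.48654930e-01 -7.00016051e-02]
 [ 0.00000000e+00  0.00000000e+00  0.00000000e+00  1.00000000e+00]] 357.63282369935735
```

View pics/w1.png

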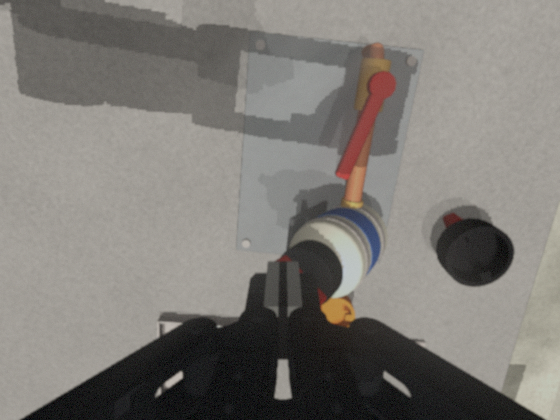

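The wrist view shows the lever hub at (381,84) with its tip at (345,172). The plate screws are at (260,44), (411,61) and (246,243), and the cap is partly hidden behind the fingers at (310,265).

```bash
python3 - <<'E'
from h import *
z=dict(np.load("pics/w1.npz"));T=z["T"];c=z;im=c["color"]
S=onplane(c,[(260,44),(411,61),(246,243)],0.009,T);print("screws",S)
hs=cv2.cvtColor(im,cv2.COLOR_RGB2HSV);print(hs[84,381],hs[160,350],hs[62,376],hs[180,357])
f=im.astype(int);m=((f[:,:,0]>2.6*f[:,:,1])&(f[:,:,0]>60)&(hs[:,:,0]<5)|((hs[:,:,0]>170)&(hs[:,:,1]>120)&(f[:,:,0]>60))).astype(np.uint8)
for mm,st,ce in blobs(m,40):
    uv=np.argwhere(mm)[:,::-1];q=onplane(c,uv,.109,T);print(st,ce,np.median(deproj(c,uv,T),0))
    rc=cv2.minAreaRect((q[:,:2]*1000).astype(np.float32));print(rc,cv2.boxPoints(rc).round(0).tolist())
print("hub",onplane(c,[(381,84),(346,170)],.109,T))
E
```

```text
screws [[ 0.51656838  0.15339583  0.009     ]
 [ 0.70748295  0.1434291   0.009     ]
 [ 0.50453651 -0.11835499  0.009     ]]
[  1 142 145] [  1 142 145] [ 18 111 149] [ 14 113 185]
hub [[0.64820465 0.11222579 0.109     ]
 [0.62243198 0.02107001 0.109     ]]
```

```bash
python3 - <<'E'
from h import *;from station import r
s=r.sense();Rm=downR(0)
print("above",row(s,[.659,.026,.30],Rm)); 
s2=dict(s);s2["orientation"]=R.from_matrix(Rm).as_rotvec();s2["position"]=np.array([.659,.026,.168])
pv=np.array([.6485,.112])
for th in (20,30,40,50,60,70,80,88,92,95):
    t=np.radians(th);o=.008+.0145*np.cos(t)+.011*np.sin(t)
    p=pv+.08*np.array([-np.sin(t),-np.cos(t)])+o*np.array([np.cos(t),-np.sin(t)])
    print(th,p.round(4),row(s2,[*p,.168],Rm))
E
```

```text
above [-0.0017, 0.5333, 0.6472, -0.0001, 0.0, 0.0088]
20 [0.645  0.0281] [0.0107, -0.07, -0.0, 0.0, 0.0, 0.0]
30 [0.6311 0.0297] [0.0184, -0.1397, -0.0, 0.0, 0.0, 0.0]
40 [0.6171 0.0339] [0.0394, -0.2093, -0.0, 0.0, 0.0, 0.0]
50 [0.6038 0.0409] [0.0743, -0.2762, -0.0, 0.0, 0.0, 0.0]
60 [0.5916 0.0505] [0.1227, -0.337, -0.0, 0.0, 0.0, 0.0]
70 [0.5813 0.0627] [0.1837, -0.3885, -0.0, 0.0, 0.0, 0.0]
80 [0.5734 0.0771] [0.2554, -0.4279, -0.0, 0.0, 0.0, 0.0]
88 [0.5692 0.0897] [0.3186, -0.4489, -0.0, 0.0, 0.0, 0.0]
92 [0.5679 0.0963] [0.3516, -0.4555, -0.0, 0.0, 0.0, 0.0]
95 [0.5673 0.1013] [0.3767, -0.4587, -0.0, 0.0, 0.0, 0.0]
```

Request:
move_arm(series=[[0, 0.533, 0.3, 0, 0, 0.0088, 0], [0, 0.533, 0.647, 0, 0, 0.0088, 0], [0, 0.533, 0.647, 0, 0, 0.0088, 0], [0, 0.533, 0.647, 0, 0, 0.0088, 0], [0, 0.533, 0.647, 0, 0, 0.0088, 0]])

```text
clock: 2.78
position: [0.6592, 0.0261, 0.3016]
orientation: [2.222, 2.22, 0.0]
wrist_force: [0.5, 0.8, -0.1]
gripper_width: -0.0002
finger_force: 0.0
```

Request:
move_arm(series=[[0, 0, 0.3, 0, 0, 0, 0], [0, 0, 0.5, 0, 0, 0, 0], [0, 0, 0.66, 0, 0, 0, 0], [0, 0, 0.66, 0, 0, 0, 0]])

```text
clock: 3.28
position: [0.6581, 0.026, 0.1687]
orientation: [-2.223, -2.218, 0.002]
wrist_force: [-0.3, -0.4, 0.1]
gripper_width: -0.0004
finger_force: 0.0
```

Request:
move_arm(series=[[0.011, -0.07, 0, 0, 0, 0, 0], [0.018, -0.14, 0, 0, 0, 0, 0], [0.039, -0.209, 0, 0, 0, 0, 0], [0.074, -0.276, 0, 0, 0, 0, 0], [0.123, -0.337, 0, 0, 0, 0, 0], [0.184, -0.388, 0, 0, 0, 0, 0], [0.255, -0.428, 0, 0, 0, 0, 0], [0.319, -0.449, 0, 0, 0, 0, 0]])

```text
clock: 4.28
position: [0.5701, 0.09, 0.1705]
orientation: [2.222, 2.216, 0.003]
wrist_force: [3.7, -4.8, 0.6]
gripper_width: 0.0002
finger_force: 2.0
```

Request:
move_arm(series=[[0.015, 0, 0, 0, 0, 0, 0], [0.03, -0.005, 0, 0, 0, 0, 0], [0.03, -0.005, 0, 0, 0, 0, 0]])

```text
clock: 4.65
position: [0.5689, 0.095, 0.1691]
orientation: [2.223, 2.217, -0.002]
wrist_force: [1.1, -6.6, 5.1]
gripper_width: -0.0
finger_force: 3.3
```

Request:
move_arm(series=[[0.015, 0, 0, 0, 0, 0, 0], [0.03, 0, 0, 0, 0, 0, 0], [0.03, 0, 0, 0, 0, 0, 0]])

```text
clock: 5.03
position: [0.569, 0.0961, 0.1691]
orientation: [2.217, 2.215, -0.012]
wrist_force: [0.0, -28.2, 6.8]
gripper_width: 0.0001
finger_force: 14.1
```

Request:
move_arm(series=[[-0.1, 0, 0, 0, 0, 0, 0], [-0.1, 0, -0.3, 0, 0, 0, 0], [-0.1, 0, -0.9, 0, 0, 0, 1], [-0.1, 0, -0.9, 0, 0, 0, 1], [-0.1, 0, -0.9, 0, 0, 0, 1]])

```text
clock: 5.65
position: [0.5707, 0.0824, 0.3535]
orientation: [2.221, 2.214, 0.012]
wrist_force: [1.4, 0.3, -0.0]
gripper_width: 0.0544
finger_force: 0.0
```

```bash
python3 - <<'E'
from h import *;from station import r
s=r.sense();T=pose(s);print(s["clock"],s["position"],s["joint_pos"])
c=r.camera("top");np.savez("pics/t2.npz",**c);im=c["color"]
hs=cv2.cvtColor(im,cv2.COLOR_RGB2HSV)
# plate edges in top0
c0=dict(np.load("pics/top0.npz"));f=cv2.GaussianBlur(c0["color"],(3,3),0).astype(float);d=f[:,:,0]-f[:,:,2]
def edge(line_pts,ax,lo,hi):
    out=[]
    for k in line_pts:
        prof=cv2.blur((d[k,lo:hi] if ax==0 else d[lo:hi,k]).reshape(1,-1),(3,1))[0]
        g=np.abs(np.gradient(prof));i=np.argmax(g);
        w=g[max(0,i-2):i+3];j=np.sum(w*np.arange(max(0,i-2),i+3)[:len(w)])/w.sum()+lo
        out.append((j,k) if ax==0 else (k,j))
    P=onplane(c0,out,.008)[:,:2]*1000
    vx,vy,x,y=cv2.fitLine(P.astype(np.float32),cv2.DIST_HUBER,0,.01,.01).ravel();
    return np.degrees(np.arctan2(vy,vx)),x,y
print("front",edge(range(245,325,3),1,254,270));print("back",edge(range(265,300,3),1,178,194))
print("left",edge(range(215,255,3),0,222,243))
print("right",edge(range(240,258,3),0,325,343))
for cc in (c,):
  for mm,st,ce in blobs(redmask(im),20):
    uv=np.argwhere(mm)[:,::-1];q=onplane(c,uv,.109);print("red",ce,np.median(deproj(c,uv),0),cv2.minAreaRect((q[:,:2]*1000).astype(np.float32)))
E
```

```text
5.65 [0.57066203 0.08240293 0.35352023] [2.29383063e-02 2.80294496e-01 1.50055140e+00 1.33949106e-03
 1.35183996e+00 2.59467660e-02]
front (np.float32(87.19654), np.float32(494.94067), np.float32(9.920854))
back (np.float32(87.23477), np.float32(715.6563), np.float32(15.321421))
left (np.float32(-2.1482987), np.float32(565.793), np.float32(164.09406))
right (np.float32(-2.164117), np.float32(533.4148), np.float32(-135.68889))
red [319.19565217 228.94927536] [ 0.56843603 -0.07738419  0.20561526] ((577.2168579101562, -86.12860870361328), (16.413068771362305, 64.11318969726562), 55.5047607421875)
```

```bash
cat >> h.py <<'E'
psi=np.radians(-2.5)
a=np.array([-.5*np.cos(psi),-.5*np.sin(psi),.866025]);e=np.array([.866025*np.cos(psi),.866025*np.sin(psi),.5])
neck=np.array([.5907,-.0771,.159])
def capR(wing_deg): # wing angle (ccw+) from lean plane; tool y at wing-90
    y=R.from_rotvec(a*np.radians(wing_deg-90)).apply(e);z=-a
    return np.c_[np.cross(y,z),y,z]
E
python3 - <<'E'
from h import *;from station import r
s=r.sense();p=neck+a*.19;Rt=capR(-30);v=row(s,p,Rt);print(p,v,np.linalg.norm(v[3:])*360,np.linalg.norm(v[:3]))
E
```

```text
[ 0.49579042 -0.07295616  0.32354475] [-0.7779, -0.3648, 0.1324, -0.0522, 0.0858, 0.3306] 124.38655901663972 0.8693314730297069
```

Request:
move_arm(series=[[-0.1, -0.36, -0.1, 0, 0, 0.03, 0.6], [-0.4, -0.37, -0.1, 0, 0, 0.06, 0.6], [-0.78, -0.365, 0, -0.052, 0.086, 0.33, 0.6], [-0.778, -0.365, 0.132, -0.052, 0.086, 0.33, 0.6], [-0.778, -0.365, 0.132, -0.052, 0.086, 0.33, 0.6], [-0.778, -0.365, 0.132, -0.052, 0.086, 0.33, 0.6], [-0.778, -0.365, 0.132, -0.052, 0.086, 0.33, 0.6], [-0.778, -0.365, 0.132, -0.052, 0.086, 0.33, 0.6], [-0.778, -0.365, 0.132, -0.052, 0.086, 0.33, 0.6], [-0.778, -0.365, 0.132, -0.052, 0.086, 0.33, 0.6]])

```text
clock: 6.95
position: [0.4935, -0.0727, 0.3196]
orientation: [-2.937, 0.382, -0.653]
wrist_force: [-0.6, 0.3, 0.6]
gripper_width: 0.0514
finger_force: 0.0
```

```bash
python3 - <<'E'
from h import *;from station import r
s=r.sense();p=neck+a*.19;print(row(s,p,capR(-30)),s["joint_pos"],s["wrist_force"],s["clock"])
E
```

```text
[0.0184, -0.0046, -0.013, -0.0055, 0.0162, 0.0461] [-0.42150989  0.04050603  1.9724635   0.32635333  0.76506722  1.21305281] [-0.64449037  0.25069231  0.59917373] 6.95
```

Request:
move_arm(series=[[0.018, -0.005, -0.013, -0.0055, 0.0162, 0.0461, 0.6], [0.018, -0.005, -0.013, -0.0055, 0.0162, 0.0461, 0.6], [0.018, -0.005, -0.013, -0.0055, 0.0162, 0.0461, 0.6]])

```text
clock: 7.32
position: [0.4954, -0.0722, 0.3236]
orientation: [-2.809, 0.805, -0.759]
wrist_force: [0.2, 0.5, -0.7]
gripper_width: 0.0508
finger_force: 0.0
```

```bash
python3 - <<'E'
from h import *;from station import r
s=r.sense();p=neck+a*.19;print(row(s,p,capR(-30)),s["joint_pos"],s["wrist_force"],s["clock"])
T=pose(s);c=r.camera("wrist");im=c["color"];np.savez("pics/w2.npz",T=T,**c)
wd=R.from_rotvec(-a*np.radians(30)).apply(e);n=np.cross(a,wd)
P=[neck+a*.052+i*.03*wd+j*.007*n for i,j in((1,1),(1,-1),(-1,-1),(-1,1))]
o=im[:,:,::-1].copy();cv2.polylines(o,[project(c,P,T).round().astype(int)],True,(0,255,0));cv2.imwrite("pics/w2.png",o)
E
```

```text
[0.0031, 0.0023, 0.0011, -0.0001, 0.0003, 0.0014] [-0.38616084  0.01200782  2.02133844  0.29050376  0.63216862  1.54940987] [ 0.24451695  0.50342155 -0.65588142] 7.325
```

View pics/w2.png

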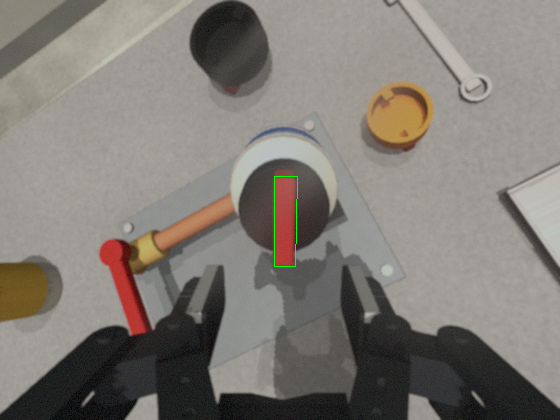

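The green outline predicted for the wing, columns 274–297 and rows 177–266, sits on the red wing. The lever is shut and points from (115,250) to (145,330).

Request:
move_arm(series=[[0.003, 0.002, 0.25, 0, 0, 0.001, 0.5], [0.003, 0.002, 0.38, 0, 0, 0.001, 0.45], [0.003, 0.002, 0.44, 0, 0, 0.001, 0.45], [0.003, 0.002, 0.44, 0, 0, 0.001, 0.45]])

```text
clock: 7.88
position: [0.5417, -0.0759, 0.2492]
orientation: [-2.805, 0.814, -0.762]
wrist_force: [1.5, -0.6, 0.1]
gripper_width: 0.0384
finger_force: 0.0
```

Request:
move_arm(series=[[0, 0, 0, 0, 0, 0, 0], [0, 0, 0, 0, 0, 0, 0], [0, 0, 0, 0, 0, 0, 0], [0, 0, 0, 0, 0, 0, 0]], grip_force=60)

```text
clock: 8.38
position: [0.5417, -0.0762, 0.2511]
orientation: [-2.804, 0.815, -0.768]
wrist_force: [-5.6, -2.5, 5.7]
gripper_width: 0.0124
finger_force: 62.8
```

```bash
cat > st.py <<'E'
from h import *;from station import r
s=r.sense();T=pose(s);d=(s["position"]-neck)
print("t",s["clock"],"dist",d@a*1e3,"lat",(T[:3,:3].T@d*1e3).round(1),"Faxis",s["wrist_force"]@a,"F tool",(T[:3,:3].T@s["wrist_force"]).round(1),"M tool",(T[:3,:3].T@s["ft_torque"]).round(2),"j",s["joint_pos"].round(2),"ff",s["finger_force"],"w",s["gripper_width"],
"yang",np.degrees(np.arctan2(T[:3,1]@np.cross(a,e),T[:3,1]@e)))
E
python3 st.py
```

```text
t 8.375 dist 104.27938201046067 lat [   4.3   -0.9 -104.3] Faxis 7.663875083549209 F tool [-0.3  3.3 -7.7] M tool [-0.69 -0.31  0.  ] j [-0.35  0.2   2.04  0.38  0.42  1.48] ff 62.77138352394104 w 0.012395178232582025 yang -119.88640190868968
```

Request:
move_arm(series=[[0, 0, 0, 0, 0, 0, 0]])

```text
clock: 8.5
position: [0.5418, -0.0762, 0.2512]
orientation: [-2.804, 0.815, -0.768]
wrist_force: [-6.3, -2.2, 5.3]
gripper_width: 0.0129
finger_force: 62.8
```

```bash
python3 st.py; python3 -c "
from h import *;from station import r
s=r.sense();print(row(s,neck+a*.102,capR(-30)))"
```

```text
t 8.5 dist 104.28144226916669 lat [   4.4   -0.9 -104.3] Faxis 7.62927615492939 F tool [-1.1  3.5 -7.6] M tool [-0.67 -0.31 -0.01] j [-0.35  0.2   2.04  0.38  0.42  1.48] ff 62.777724266052246 w 0.012897167811872338 yang -119.88517657819021
[-0.0192, 0.0038, 0.0113, -0.0003, -0.0008, 0.0003]
```

Request:
move_arm(series=[[0, 0, 0, 0, 0, 0, 0.4], [0, 0, 0, 0, 0, 0, 0.4], [-0.019, 0.004, 0, 0, 0, 0, 0.4], [-0.019, 0.004, 0, 0, 0, 0, 0.4], [-0.019, 0.004, 0, 0, 0, 0, 0.4]])

```text
clock: 9.12
position: [0.5387, -0.0746, 0.2482]
orientation: [-2.804, 0.815, -0.765]
wrist_force: [-0.1, 0.0, 0.5]
gripper_width: 0.0342
finger_force: 0.0
```

```bash
python3 st.py
```

```text
t 9.125 dist 103.32175904225136 lat [-2.000e-01 -1.000e-01 -1.033e+02] Faxis 0.48143173487535357 F tool [ 0.2 -0.1 -0.5] M tool [-0.09 -0.24  0.02] j [-0.35  0.2   2.05  0.38  0.42  1.47] ff 0.0 w 0.03423697275651249 yang -119.90348766440383
```

Centred now. Grip, then press.

Request:
move_arm(series=[[0, 0, 0, 0, 0, 0, 0], [0, 0, 0, 0, 0, 0, 0], [0, 0, 0, 0, 0, 0, 0], [0, 0, 0, 0, 0, 0, 0]], grip_force=70)

```text
clock: 9.62
position: [0.5387, -0.0746, 0.2485]
orientation: [-2.804, 0.815, -0.766]
wrist_force: [-3.6, 1.1, 5.2]
gripper_width: 0.0128
finger_force: 69.5
```

```bash
python3 st.py
```

```text
t 9.625 dist 103.55269593693758 lat [-1.000e-01 -2.000e-01 -1.036e+02] Faxis 6.307394677458011 F tool [-1.  -0.6 -6.3] M tool [-0.08 -0.3  -0.01] j [-0.35  0.2   2.05  0.38  0.42  1.47] ff 69.51167821884155 w 0.01277673736135641 yang -119.90233020063015
```

Request:
move_arm(series=[[0, 0, 0.01, 0, 0, 0, 0], [0, 0, 0.02, 0, 0, 0, 0], [0, 0, 0.03, 0, 0, 0, 0], [0, 0, 0.03, 0, 0, 0, 0]])

```text
clock: 10.12
position: [0.5416, -0.0747, 0.2435]
orientation: [-2.804, 0.815, -0.766]
wrist_force: [-7.8, 1.1, 10.1]
gripper_width: 0.0125
finger_force: 70.4
```

```bash
python3 st.py
```

```text
t 10.125 dist 97.79007325728638 lat [ -0.   -0.2 -97.8] Faxis 12.689977674066833 F tool [ -1.8   0.2 -12.7] M tool [-0.24 -0.47  0.  ] j [-0.35  0.21  2.05  0.39  0.4   1.47] ff 70.35510420799255 w 0.01251304442981434 yang -119.8973037854755
```

Request:
move_arm(series=[[0, 0, 0.01, 0, 0, 0, 0], [0, 0, 0.019, 0, 0, 0, 0], [0, 0, 0.019, 0, 0, 0, 0]])

```text
clock: 10.5
position: [0.5428, -0.0746, 0.2415]
orientation: [-2.803, 0.814, -0.768]
wrist_force: [-21.9, 1.3, 29.0]
gripper_width: 0.0123
finger_force: 73.8
```

```bash
python3 st.py
```

```text
t 10.5 dist 95.47691980962225 lat [  0.   -0.4 -95.5] Faxis 36.13065659225558 F tool [ -3.9   1.8 -36.2] M tool [-0.64 -0.85 -0.04] j [-0.35  0.21  2.05  0.4   0.4   1.46] ff 73.8183867931366 w 0.012301602191632309 yang -119.86155958302636
```

Request:
move_arm(series=[[0, 0, -0.01, 0, 0, 0, 0], [0, 0, -0.016, 0, 0, 0, 0], [0, 0, -0.016, 0, 0, 0, 0]])

```text
clock: 10.88
position: [0.5418, -0.0747, 0.2433]
orientation: [-2.803, 0.814, -0.767]
wrist_force: [-7.5, 0.5, 10.4]
gripper_width: 0.0128
finger_force: 70.5
```

```bash
python3 st.py
```

```text
t 10.875 dist 97.4733640399469 lat [ -0.   -0.2 -97.5] Faxis 12.816861790397052 F tool [ -1.2   0.5 -12.8] M tool [-0.2  -0.4  -0.01] j [-0.35  0.21  2.05  0.39  0.4   1.47] ff 70.52483081817627 w 0.012754776321995905 yang -119.8918965720719
```

Request:
move_arm(series=[[0, 0, 0, 0, 0, -0.006, 0], [0, 0, 0, 0, 0, -0.011, 0], [0, 0, 0, 0, 0, -0.017, 0], [0, 0, 0, 0, 0, -0.02, 0]])

```text
clock: 11.38
position: [0.5419, -0.0748, 0.2432]
orientation: [-2.877, 0.642, -0.785]
wrist_force: [-7.8, 0.6, 11.3]
gripper_width: 0.0125
finger_force: 70.5
```

```bash
python3 st.py
```

```text
t 11.375 dist 97.34828059579445 lat [  0.1  -0.2 -97.3] Faxis 13.675612693289507 F tool [ -1.    0.2 -13.7] M tool [-0.21 -0.45  0.08] j [-0.35  0.21  2.05  0.39  0.4   1.34] ff 70.53786993026733 w 0.012480842961964465 yang -112.65714634426661
```

Request:
move_arm(series=[[0, 0, 0, 0, 0, -0.01, 0], [0, 0, 0, 0, 0, -0.02, 0], [0, 0, 0, 0, 0, -0.03, 0]])

```text
clock: 11.75
position: [0.5419, -0.0748, 0.2432]
orientation: [-2.97, 0.372, -0.806]
wrist_force: [-8.0, 0.5, 10.3]
gripper_width: 0.0129
finger_force: 70.5
```

```bash
python3 st.py
```

```text
t 11.75 dist 97.35808514423346 lat [  0.2  -0.1 -97.4] Faxis 12.926700282153119 F tool [ -1.8   0.2 -12.9] M tool [-0.15 -0.51  0.07] j [-0.35  0.21  2.05  0.39  0.4   1.15] ff 70.53936123847961 w 0.012919770827649755 yang -101.78562828474833
```

Turning freely. Continue to about 85° of turn (67° more).

Request:
move_arm(series=[[0, 0, 0, 0, 0, -0.02, 0], [0, 0, 0, 0, 0, -0.04, 0], [0, 0, 0, 0, 0, -0.06, 0], [0, 0, 0, 0, 0, -0.08, 0], [0, 0, 0, 0, 0, -0.1, 0]])

```text
clock: 12.38
position: [0.542, -0.0749, 0.2433]
orientation: [2.868, 0.553, 0.768]
wrist_force: [-6.9, -0.3, 10.9]
gripper_width: 0.0123
finger_force: 70.5
```

```bash
python3 st.py
```

```text
t 12.375 dist 97.37975406835382 lat [  0.4   0.1 -97.4] Faxis 12.860966454513598 F tool [ -0.7   0.3 -12.9] M tool [ 0.19 -0.38  0.13] j [-0.35  0.21  2.05  0.39  0.4   0.52] ff 70.53769111633301 w 0.012309415182342975 yang -65.67314571923754
```

Request:
move_arm(series=[[0, 0, 0, 0, 0, -0.02, 0], [0, 0, 0, 0, 0, -0.04, 0], [0, 0, 0, 0, 0, -0.06, 0], [0, 0, 0, 0, 0, -0.08, 0], [0, 0, 0, 0, 0, -0.086, 0], [0, 0, 0, 0, 0, -0.086, 0]])

```text
clock: 13.12
position: [0.542, -0.0749, 0.2433]
orientation: [2.52, 1.245, 0.666]
wrist_force: [-7.8, -0.2, 11.0]
gripper_width: 0.0126
finger_force: 70.5
```

```bash
python3 st.py
```

```text
t 13.125 dist 97.3905803315286 lat [  0.3   0.3 -97.4] Faxis 13.419428420571101 F tool [ -1.1  -0.7 -13.4] M tool [ 0.41 -0.24 -0.  ] j [-0.35  0.21  2.05  0.39  0.4  -0.02] ff 70.54341673851013 w 0.012606862284744356 yang -34.91354009604555
```

Request:
move_arm(series=[[0, 0, -0.03, 0, 0, 0, 0], [0, 0, -0.06, 0, 0, 0, 0], [0, 0, -0.1, 0, 0, 0, 0]])

```text
clock: 13.5
position: [0.5315, -0.0742, 0.2596]
orientation: [2.523, 1.246, 0.664]
wrist_force: [-0.7, 0.4, -2.0]
gripper_width: 0.0127
finger_force: 68.7
```

```bash
python3 st.py
```

```text
t 13.5 dist 116.79028485709978 lat [  -0.2   -0.8 -116.8] Faxis -1.3660158844748647 F tool [-0.6 -1.5  1.4] M tool [ 0.31 -0.26 -0.01] j [-0.35  0.17  2.05  0.36  0.45  0.01] ff 68.70918273925781 w 0.01266225544023077 yang -34.94527261518193
```

Request:
move_arm(series=[[0, 0, -0.1, 0, 0, 0, 0], [0, 0, -0.3, 0, 0, 0, 0], [0, 0, -0.4, 0, 0, 0, 0]])

```text
clock: 13.88
position: [0.491, -0.0725, 0.3302]
orientation: [2.521, 1.245, 0.665]
wrist_force: [0.6, -0.9, -1.2]
gripper_width: 0.0127
finger_force: 68.5
```

```bash
python3 - <<'E'
from h import *;from station import r
s=r.sense();Rm=downR(np.radians(-40));print(s["position"],s["wrist_force"],row(s,[.445,-.20,.33],Rm))
E
```

```text
[ 0.49097336 -0.07254783  0.33023872] [ 0.57483087 -0.89849019 -1.24482607] [-0.6304, 0.2269, -0.1001, 0.0678, -0.0495, 0.0069]
```

Request:
move_arm(series=[[-0.15, 0.06, -0.025, 0.02, -0.015, 0.002, 0], [-0.3, 0.11, -0.05, 0.04, -0.03, 0.004, 0], [-0.45, 0.16, -0.075, 0.055, -0.04, 0.006, 0], [-0.63, 0.227, -0.1, 0.0678, -0.0495, 0.007, 0], [-0.63, 0.227, -0.1, 0.0678, -0.0495, 0.007, 0], [-0.63, 0.227, -0.1, 0.0678, -0.0495, 0.007, 0]])

```text
clock: 14.62
position: [0.4456, -0.1995, 0.3283]
orientation: [-2.846, -1.326, -0.001]
wrist_force: [-0.5, 0.2, -1.7]
gripper_width: 0.0125
finger_force: 68.7
```

```bash
python3 - <<'E'
from h import *;from station import r
s=r.sense();Rm=downR(np.radians(-40));print(s["position"],s["wrist_force"],s["gripper_width"],row(s,[.443,-.33,.18],Rm))
c=r.camera("side");cv2.imwrite("pics/s3.png",c["color"][:,:,::-1])
E
```

```text
[ 0.4456189  -0.19950033  0.32831679] [-0.51062697  0.18353869 -1.65957554] 0.012505529596283989 [-0.5087, 0.4108, 0.7405, -0.0002, -0.0002, -0.0002]
```

View pics/s3.png

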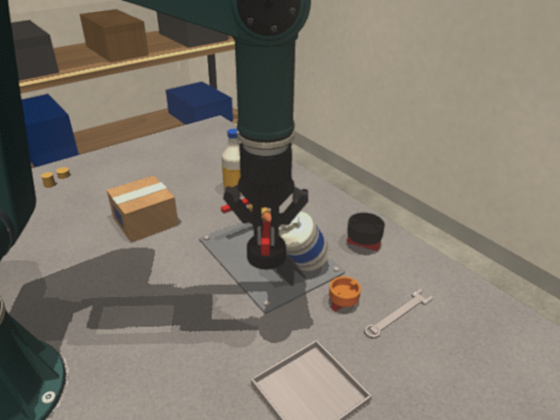

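The cap hangs straight from the fingers at (267,250) with its wing gripped, and the tray is empty at (312,385).

Request:
move_arm(series=[[-0.25, 0.2, 0, 0, 0, 0, 0], [-0.45, 0.36, 0, 0, 0, 0, 0], [-0.509, 0.411, 0.2, 0, 0, 0, 0], [-0.509, 0.411, 0.5, 0, 0, 0, 0], [-0.509, 0.411, 0.74, 0, 0, 0, 0], [-0.509, 0.411, 0.74, 0, 0, 0, 0]])

```text
clock: 15.42
position: [0.4412, -0.3277, 0.1777]
orientation: [-2.839, -1.325, 0.004]
wrist_force: [-0.7, -0.1, -1.2]
gripper_width: 0.0124
finger_force: 68.7
```

Request:
move_arm(series=[[0, 0, 0.12, 0, 0, 0, 0], [0, 0, 0.24, 0, 0, 0, 0], [0, 0, 0.3, 0, 0, 0, 0], [0, 0, 0.33, 0, 0, 0, 0], [0, 0, 0.33, 0, 0, 0, 0]])

```text
clock: 16.05
position: [0.4437, -0.3309, 0.1154]
orientation: [2.847, 1.327, 0.001]
wrist_force: [-0.3, 0.3, -1.0]
gripper_width: 0.0126
finger_force: 68.8
```

Request:
move_arm(series=[[0, 0, 0.01, 0, 0, 0, 0], [0, 0, 0.02, 0, 0, 0, 0], [0, 0, 0.03, 0, 0, 0, 0], [0, 0, 0.03, 0, 0, 0, 0]])

```text
clock: 16.55
position: [0.4432, -0.3306, 0.1085]
orientation: [-2.847, -1.327, 0.0]
wrist_force: [0.1, -0.0, -1.2]
gripper_width: 0.0127
finger_force: 68.8
```

Request:
move_arm(series=[[0, 0, 0.008, 0, 0, 0, 0], [0, 0, 0.015, 0, 0, 0, 0], [0, 0, 0.015, 0, 0, 0, 0]])

```text
clock: 16.92
position: [0.4433, -0.3308, 0.1073]
orientation: [2.847, 1.327, 0.0]
wrist_force: [-3.7, 2.5, 16.4]
gripper_width: 0.0122
finger_force: 71.4
```

Request:
move_arm(series=[[0, 0, -0.004, 0, 0, 0, 0], [0, 0, -0.004, 0, 0, 0, 0]])

```text
clock: 17.18
position: [0.4433, -0.3307, 0.1073]
orientation: [-2.847, -1.327, -0.0]
wrist_force: [-2.2, 1.7, 9.6]
gripper_width: 0.0126
finger_force: 70.5
```

Request:
move_arm(series=[[0, 0, 0, 0, 0, 0, 0.15], [0, 0, 0, 0, 0, 0, 0.3], [0, 0, 0, 0, 0, 0, 0.6], [0, 0, 0, 0, 0, 0, 0.6], [0, 0, -0.05, 0, 0, 0, 0.6], [0, 0, -0.3, 0, 0, 0, 0.6], [0, 0, -0.6, 0, 0, 0, 0.6], [0, 0, -0.9, 0, 0, 0, 0.6], [0, 0, -0.9, 0, 0, 0, 0.6]])

```text
clock: 18.3
position: [0.4456, -0.3328, 0.2926]
orientation: [2.838, 1.323, 0.007]
wrist_force: [0.2, -0.4, -0.3]
gripper_width: 0.0511
finger_force: 0.0
```

```bash
python3 - <<'E'
from h import *;from station import r
s=r.sense();print(s["position"],s["wrist_force"])
a1=r.camera("top")["color"];b=r.camera("side")["color"]
o=np.hstack([cv2.resize(a1[120:360,140:460],(400,300)),cv2.resize(b,(400,300))])
cv2.imwrite("pics/f.png",o[:,:,::-1])
E
```

```text
[ 0.44557196 -0.33278604  0.29255545] [ 0.15017784 -0.39323341 -0.28153597]
```

View pics/f.png

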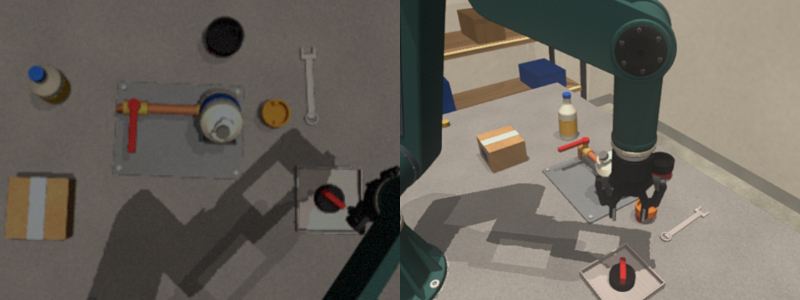

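The cap stands in the tray with its wing up, at (330,198) in the top view and (622,275) in the side view. The lever lies across the pipe, from (133,100) to (133,150), so the valve is shut, and everything else is where it was.

```bash
python3 -c "
from station import r
print(r.hand_in())"
```

```text
the job is handed in; nothing more can be done
None
```

The job is handed in at about 18 s of the 64 s allowed: the valve is shut against its stop, and the cap was pressed, turned about 85° anticlockwise, lifted off and set in the tray wing up. One press hit the solid stop at 36 N and I eased it off before turning.

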